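# Snap the small-parts box lid shut round its rim

## Task

The lid of the grey small-parts box has its four rim sections (one along each side) still standing up: press each of them down with the fingertips until it clicks shut, flush with the rest of the lid. Leave the box standing where it is, neither lifted nor pushed along, and leave the things around it alone; finish with the hand clear.

Things in the scene. Friction and masses are not known exactly. Their poses are not given: they have to be found in the camera images.
- parts_box: grey small-parts box with white press-shut lid, 140 mm (own x) by 180 mm (own y), loose, under 1 kg. Origin: centre of its underside, z up. Lid top flat at 58 mm; its middle (72 by 112 mm, clear) and four 34 mm square corners are seated. The rim between the corners is four 34 mm wide sections hinged at their inner edges; their outer edges stand 12 mm proud at the start
- front_press (a point): good place to press straight down on rim section 'front' (the long section on the box's -x side, 109 mm long): on its top face, half-way along, 10 mm in from its outer edge. It goes down from about 66 to 58 mm above the bench; when shut it lies 60 mm from the box's centre line
- front_rim (a joint): angle of the rim section 'front': 0 = standing fully up, 0.35 rad = shut and flush with the lid. It resists with up to about 13 N at its press point (more nearer the hinge), gives way at about 0.27 and snaps shut by itself from there, then stays shut; let go earlier, it springs back up
- back_press (a point): good place to press straight down on rim section 'back' (the long section on the box's +x side, 109 mm long): on its top face, half-way along, 10 mm in from its outer edge. It goes down from about 66 to 58 mm above the bench; when shut it lies 60 mm from the box's centre line
- back_rim (a joint): angle of the rim section 'back': 0 = standing fully up, 0.35 rad = shut and flush with the lid. It resists with up to about 13 N at its press point (more nearer the hinge), gives way at about 0.27 and snaps shut by itself from there, then stays shut; let go earlier, it springs back up
- left_press (a point): good place to press straight down on rim section 'left' (the short section on the box's +y side, 69 mm long): on its top face, half-way along, 10 mm in from its outer edge. It goes down from about 66 to 58 mm above the bench; when shut it lies 80 mm from the box's centre line
- left_rim (a joint): angle of the rim section 'left': 0 = standing fully up, 0.35 rad = shut and flush with the lid. It resists with up to about 13 N at its press point (more nearer the hinge), gives way at about 0.27 and snaps shut by itself from there, then stays shut; let go earlier, it springs back up
- right_press (a point): good place to press straight down on rim section 'right' (the short section on the box's -y side, 69 mm long): on its top face, half-way along, 10 mm in from its outer edge. It goes down from about 66 to 58 mm above the bench; when shut it lies 80 mm from the box's centre line
- right_rim (a joint): angle of the rim section 'right': 0 = standing fully up, 0.35 rad = shut and flush with the lid. It resists with up to about 13 N at its press point (more nearer the hinge), gives way at about 0.27 and snaps shut by itself from there, then stays shut; let go earlier, it springs back up
- putty_jar: small amber putty jar, 40 mm across, 40 mm tall, standing beside the near long side of the box; origin at the centre of its underside; leave it alone
- bolt: steel hex bolt standing on its head, head 25 mm across, 55 mm tall, beside the far long side of the box; origin under its head; leave it alone
- nut: steel nut lying flat, 28 mm across, 12 mm high, beside the far long side of the box; origin at its underside; leave it alone
- pencil: flat yellow carpenter's pencil, 125 mm long, 14 mm wide, 8 mm high, lying along the near long side of the box; origin at the underside of its middle; leave it alone
- putty_knife: putty knife with dark wooden handle, 200 mm long, lying flat on the open bench at the left; leave it alone
- filler_tin: round tin 64 mm across and 75 mm tall, standing on the open bench far left; origin at its underside; leave it alone
- stain_bottle: closed bottle 52 mm across and 105 mm tall, standing on the open bench at the right; origin at its underside; leave it alone
Not all that is in view belongs to the job. Of the things that look like the parts_box, take the one that is farthest to the robot's right at the start.

How it is judged (in metres and radians):
At the end, for the whole second after the job is handed in: All four rim sections are shut (joint above 0.325 of 0.35 rad) and stay so with nothing touching them; the box stands flat, at rest, within 30 mm of where it began (value of joint each of front_rim, back_rim, left_rim, right_rim above 0.325 rad and distance of parts_box from where it was at the start of the episode below 0.03 m and angle between parts_box's own z axis and vertical below 0.03 rad and linear speed of parts_box below 0.01 m/s).
It fails at once if the arm or the hand behind the fingers presses on the box (contact force between the arm and parts_box above 3 N).
It fails at once if the box is lifted or tipped (height (world z) of parts_box above 0.012 m or angle between parts_box's own z axis and vertical above 0.12 rad).
It fails at once if the box is pushed more than 30 mm from its place (distance of parts_box from where it was at the start of the episode above 0.03 m).
It fails at once if a bystander is moved more than 20 mm or lifted (distance of any of putty_jar, bolt, nut, pencil, putty_knife, filler_tin, stain_bottle from where it was at the start of the episode above 0.02 m).
It also fails if it takes over 42 s, if anything falls off the work surface, if the arm or the gripper's body presses on something with over 40 N, if the wrist force passes 120 N, or if a joint passes its speed limit or range.

## Robot

A 6-joint arm with a two-finger parallel gripper is mounted at the origin on the work surface. World frame = base frame: x ahead of the robot, y to its left, z up, the work surface at z = 0. Lengths are in mm, angles in rad, forces in N, time in s.
With the tool pointing down it reaches from about 350 to 975 mm from the base axis. Payload 7.1 kg.
Tool frame: the origin (TCP) lies on the centre line of the jaws, within the pads' length; the fingertips stand 8 mm ahead of it and the grasp point (between the pads) lies 11 mm behind it; z points along the fingers, x is the direction in which the jaws open and shut, and the axes are right-handed (so a half turn about z gives the same grasp; the last joint's range is limited). The gripper opens to 88 mm and grips with 3 to 60 N. Pads are 20 mm wide; open, the fingers measure 115 mm over their backs; the gripper's body (75 mm by 178 mm) begins 61 mm behind the grasp point.
Start: joints at [1.179, 0.423, 1.63, -0, 1.089, -0.019], TCP at [227.608, 582.065, 230.675] pointing down, gripper open.
Joint ranges: [-3, 3], [-0.9, 2.11], [0.09, 2.58], [-1.31, 4.45], [0.11, 2.69], [-2.54, 2.54]. Speed limits (rad/s): [2.39, 2.39, 3.01, 3.14, 3.14, 3.14].

## Interface

Orientations are given as a rotation vector (axis times angle).
In Python, from workcell import ctrl gives the robot as it stands.
- The arm moves only by the shell command python3 -m handwheel 'ROWS'. ROWS is JSON, a list of rows, each a list of 3 entries, a list of its own where there are three numbers: the turn, a rotation vector about the tool's x, y, z in rad, then the shift along the tool's x, y, z in mm, then the opening, from 0 (shut) to 1 (fully open). In form: [[[ax, ay, az], [tx, ty, tz], jaw], ...]. A call has exactly 10 rows; each row shifts and turns the pose as measured when the row begins, along the tool's axes as they then stand; what a row does not reach is not made up. A row lasts 1/12 s, in which the tool goes at most 41.7 mm and 7.16 degrees, less where a joint would pass 70% of its speed; a pose out of reach is approached as far as the arm can. A call with a gripper value outside its range is refused whole. The fingers move at their own pace and stop on an object; the grip force is fixed at half the most. Time passes only in rows, so rows that do not move let the fingers close, or fill a call up. It gives the time, the measured TCP pose, the force and the opening at its end, in the units of the state.
- ctrl.get_obs(): the state, without advancing time (a new reading comes with each control period).
- ctrl.get_image(name): name is "scene" or "top" or "wrist"; returns a dict with "pixels" (420x560x3 uint8, red, green, blue), "camera_matrix" (3x3 intrinsics, pixels), "rvec" (rotation vector, rad) and "tvec" (3), from world to camera coordinates, as OpenCV has them. Camera axes: x right, y down, z forward; pixel columns grow to the right and rows downward; lengths in mm; the calibration is good to about 2 mm. The wrist camera is an equidistant fisheye: a pixel r from the principal point sees the ray r / f radians off the axis. A picture is of the moment at which its call begins. There is no depth.
- ctrl.close_job(): hands the job in, once; it reports no verdict.
Trained networks look in a picture, given as the dict that the camera call returned (one of the last four; its "shot" number tells which), for a name from the list of things; names that differ only in an ending like _2 or _b are one class to them, and where a whole thing is asked for, a point or a joint stands for the part that bears it (a point fixed in the world has none). Each returns a list of dicts, best first, with "score" (0 to 1); they miss things now and then, are a little off and sometimes report something else, mostly with a low value. They report only what shows in the picture. A call takes as long as a camera call. They do not tell look-alikes from the thing itself.
- ctrl.look_for(picture, query): "position" ([x, y, z] in mm, in the coordinates of the camera as it stood for that picture, good to about 4 mm: the middle of the surface that is visible of it).
- ctrl.spot_point(picture, query): "position" ([x, y, z] in mm, in the coordinates of the camera as it stood for that picture, good to about 4 mm: a listed point, or the origin of a listed thing).
The state is a dict: "t": time; "qpos": joint angles; "qvel": joint speeds; "joint_torque": joint torques, N m; "ee_pos": TCP position; "orientation": TCP orientation; "ft_force": force on the tool from outside, world axes, zero at the start; "moment": the same for the moment, N m; "width": finger opening in mm.
Only numpy, scipy, OpenCV 4.12 (cv2) and the standard library are available. Lean on these libraries where they do the work, as an engineer would, in place of code of your own. Each camera call takes 0.05 s, during which the arm holds its last target.

## Working session

There is one attempt and no reset: what is moved stays moved. The work goes in short steps, Python scripts to look and compute and a shell command to move; the robot and the scene stay as the last step left them, time stands still between calls to the robot, and variables do not carry over. Pictures are saved under pics/ and viewed, and the job is handed in when it is done.

```bash
mkdir -p pics; cat > h.py <<'E'
import numpy as np, cv2
from workcell import ctrl
from scipy.spatial.transform import Rotation as R
def w(p,c):
    return R.from_rotvec(np.array(p["rvec"]).ravel()).inv().apply(np.array(c)-np.array(p["tvec"]).ravel())
def save(p,n): cv2.imwrite('pics/'+n+'.png',p["pixels"][:,:,::-1])
E
python3 - <<'E'
from h import *
o=ctrl.get_obs(); print({k:np.round(v,3) for k,v in o.items()})
for n in ["scene","top"]:
    p=ctrl.get_image(n); save(p,n+'0')
    for q in ["parts_box","front_press","back_press","left_press","right_press","putty_jar","bolt","nut","pencil","putty_knife","filler_tin","stain_bottle"]:
        print(n,q,[(round(d["score"],2),np.round(w(p,d["position"])).tolist()) for d in ctrl.spot_point(p,q)][:4])
E
```

```text
{'t': np.float64(0.0), 'qpos': array([ 1.179,  0.424,  1.631,  0.   ,  1.089, -0.019]), 'qvel': array([-0.   , -0.003, -0.001, -0.001, -0.   ,  0.   ]), 'joint_torque': array([ 1.0000e-03, -5.4463e+01, -2.7367e+01,  6.4000e-02,  2.3000e-02,
       -0.0000e+00]), 'ee_pos': array([227.411, 581.584, 229.905]), 'orientation': array([ 2.594e+00,  1.771e+00, -2.000e-03]), 'ft_force': array([0.675, 0.586, 0.938]), 'moment': array([-0.033, -0.022,  0.019]), 'width': np.float64(87.883)}
scene parts_box [(0.86, [564.0, 108.0, 0.0]), (0.83, [311.0, 589.0, 0.0]), (0.7, [212.0, 307.0, -2.0])]
scene front_press [(0.91, [504.0, 108.0, 67.0]), (0.53, [360.0, 569.0, 67.0]), (0.48, [241.0, 263.0, 65.0])]
scene back_press [(0.77, [253.0, 607.0, 65.0]), (0.74, [623.0, 96.0, 60.0]), (0.63, [175.0, 352.0, 69.0])]
scene left_press [(0.75, [579.0, 180.0, 66.0]), (0.63, [144.0, 267.0, 63.0]), (0.51, [282.0, 512.0, 68.0])]
scene right_press [(0.67, [553.0, 25.0, 62.0]), (0.59, [275.0, 352.0, 67.0]), (0.48, [337.0, 658.0, 62.0])]
scene putty_jar [(0.41, [459.0, 166.0, -2.0]), (0.41, [623.0, 98.0, 64.0]), (0.35
[... 577 characters left out ...]
.0, 113.0, 68.0])]
top back_press [(0.67, [252.0, 614.0, 64.0]), (0.6, [176.0, 360.0, 61.0]), (0.55, [624.0, 100.0, 68.0])]
top left_press [(0.89, [140.0, 274.0, 63.0]), (0.77, [575.0, 182.0, 67.0]), (0.59, [279.0, 518.0, 64.0]), (0.5, [559.0, -467.0, -5.0])]
top right_press [(0.86, [267.0, 351.0, 65.0]), (0.8, [550.0, 30.0, 66.0]), (0.64, [325.0, 659.0, 66.0])]
top putty_jar [(0.72, [560.0, -470.0, 0.0]), (0.56, [451.0, 171.0, -1.0])]
top bolt [(0.38, [677.0, 60.0, -1.0])]
top nut [(0.6, [698.0, 145.0, -0.0])]
top pencil []
top putty_knife [(0.79, [454.0, 366.0, -1.0])]
top filler_tin [(0.83, [628.0, 452.0, -1.0])]
top stain_bottle [(0.8, [561.0, -465.0, 0.0]), (0.61, [457.0, 366.0, -2.0])]
```

View pics/scene0.png

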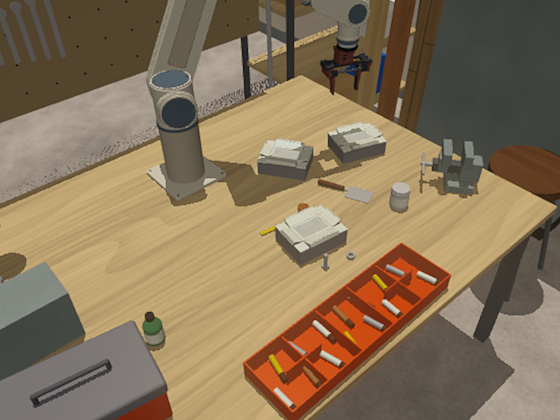

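View pics/top0.png

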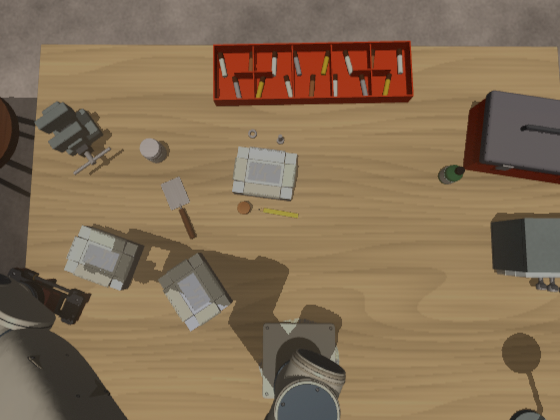

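The picture shows three look-alikes. The one farthest right is at about (561, 109), top-view pixel (265,173), with jar and pencil on its near side and bolt and nut on its far side. I'll close the jaws, align, and move above it.

```bash
python3 -m handwheel '[[[0,0,-0.115],[0,0,0],0],[[0,0,-0.115],[0,0,0],0],[[0,0,0],[-30,28,0],0],[[0,0,0],[-30,28,0],0],[[0,0,0],[-30,28,0],0],[[0,0,0],[-30,28,0],0],[[0,0,0],[-30,28,0],0],[[0,0,0],[-30,28,0],0],[[0,0,0],[-30,28,0],0],[[0,0,0],[-30,28,0],0]]'
cat > st.py <<'E'
from h import *
import sys
o=ctrl.get_obs(); M=R.from_rotvec(o["orientation"]).as_matrix()
print("t",round(o["t"],2),"ee",np.round(o["ee_pos"],1),"F",np.round(o["ft_force"],1),"x",np.round(M[:,0],3),"z",np.round(M[:,2],3),"w",round(o["width"],1))
if len(sys.argv)>3: print("shift",np.round(M.T@(np.array(sys.argv[1:4],float)-o["ee_pos"]),1))
E
python3 st.py 561 109 230
```

```text
t: 2.13
ee_pos: [419.4, 315.2, 230.5]
orientation: [-2.346, -2.085, -0.008]
ft_force: [0.7, -0.3, -0.9]
width: 24.8
t 2.13 ee [419.4 315.2 230.5] F [ 0.7 -0.3 -0.9] x [0.118 0.993 0.006] z [ 0.002  0.006 -1.   ] w 24.8
shift [-188.2  164.9   -0.4]
```

```bash
python3 -m handwheel '[[[0,0,0],[-30,26,0],0],[[0,0,0],[-30,26,0],0],[[0,0,0],[-30,26,0],0],[[0,0,0],[-30,26,0],0],[[0,0,0],[-30,26,0],0],[[0,0,0],[-30,26,0],0],[[0,0,0],[-8,9,0],0],[[0,0,0],[0,0,0],0],[[0,0,0],[0,0,0],0],[[0,0,0],[0,0,0],0]]'
python3 - <<'E'
from h import *
for n in ["wrist","top"]:
    p=ctrl.get_image(n); save(p,n+'1'); 
    if n=="wrist": print(p["camera_matrix"])
    for q in ["front_press","back_press","left_press","right_press","parts_box"]:
        print(n,q,[(round(d["score"],2),np.round(w(p,d["position"])).tolist()) for d in ctrl.spot_point(p,q)][:3])
E
python3 st.py
```

```text
t: 2.97
ee_pos: [570.1, 92.2, 231.3]
orientation: [-2.357, -2.076, -0.015]
ft_force: [0.1, -0.4, 1.2]
width: 0.7
[[325.1922621    0.         277.39268318]
 [  0.         325.1922621  212.27164341]
 [  0.           0.           1.        ]]
wrist front_press [(0.9, [505.0, 113.0, 65.0]), (0.67, [631.0, 451.0, -2.0])]
wrist back_press [(0.8, [622.0, 97.0, 69.0])]
wrist left_press [(0.75, [569.0, 185.0, 66.0])]
wrist right_press [(0.88, [555.0, 25.0, 68.0])]
wrist parts_box [(0.6, [562.0, 103.0, 2.0])]
top front_press [(0.9, [238.0, 262.0, 68.0]), (0.6, [358.0, 567.0, 70.0])]
top back_press [(0.92, [175.0, 359.0, 59.0]), (0.84, [251.0, 610.0, 64.0])]
top left_press [(0.76, [140.0, 272.0, 65.0]), (0.68, [274.0, 519.0, 66.0]), (0.59, [561.0, -468.0, -0.0])]
top right_press [(0.81, [267.0, 354.0, 67.0]), (0.67, [326.0, 661.0, 65.0])]
top parts_box [(0.82, [303.0, 587.0, -4.0]), (0.61, [206.0, 312.0, 6.0])]
t 3.57 ee [570.6  91.7 231.5] F [-0.   0.3 -1.1] x [0.126 0.992 0.007] z [ 0.008  0.006 -1.   ] w 0.5
```

View pics/wrist1.png

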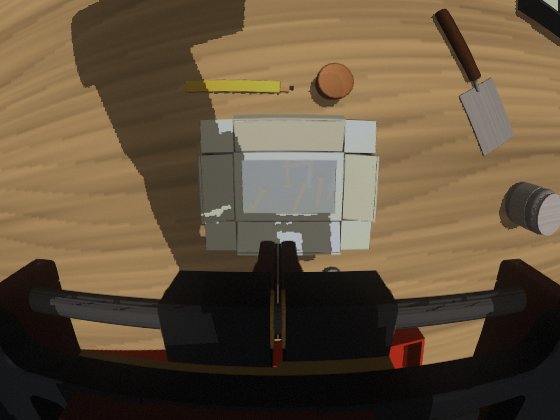

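The wrist picture shows the lid square to the tool (its edges line up with the image), with all four flaps at pixels (290,135), (290,237), (218,187) and (360,187). The flap points agree between cameras to about 5 mm: box centre is about (563, 105), yaw −0.127. First I'll go to the back flap.

```bash
python3 -m handwheel '[[[0,0,0],[6,26,0],0],[[0,0,0],[6,26,0],0],[[0,0,0],[0,0,25],0],[[0,0,0],[0,0,25],0],[[0,0,0],[0,0,25],0],[[0,0,0],[0,0,25],0],[[0,0,0],[0,0,25],0],[[0,0,0],[0,0,14],0],[[0,0,0],[0,0,0],0],[[0,0,0],[0,0,0],0]]'
python3 st.py 623 97 80
```

```text
t: 4.4
ee_pos: [629.9, 98.0, 89.0]
orientation: [2.356, 2.073, 0.023]
ft_force: [0.0, 0.2, 0.2]
width: 0.5
t 4.4 ee [629.9  98.   89. ] F [0.  0.2 0.2] x [0.127 0.992 0.009] z [ 0.013  0.007 -1.   ] w 0.5
shift [-2.  -6.8  8.9]
```

```bash
python3 -m handwheel '[[[0.013,-0.009,0],[-1,-7,0],0],[[0,0,0],[0,0,5],0],[[0,0,0],[0,0,4],0],[[0,0,0],[0,0,4],0],[[0,0,0],[0,0,3],0],[[0,0,0],[0,0,3],0],[[0,0,0],[0,0,2],0],[[0,0,0],[0,0,2],0],[[0,0,0],[0,0,0],0],[[0,0,0],[0,0,0],0]]'
python3 st.py 623 97 66
```

```text
t: 5.23
ee_pos: [626.2, 98.1, 72.9]
orientation: [2.355, 2.072, 0.009]
ft_force: [-2.8, 1.1, 6.0]
width: 0.4
t 5.23 ee [626.2  98.1  72.9] F [-2.8  1.1  6. ] x [0.127 0.992 0.001] z [ 0.008  0.    -1.   ] w 0.4
shift [-1.5 -3.1  6.8]
```

```bash
python3 -m handwheel '[[[0,0,0],[0,0,3],0],[[0,0,0],[0,0,3],0],[[0,0,0],[0,0,3],0],[[0,0,0],[0,0,3],0],[[0,0,0],[0,0,3],0],[[0,0,0],[0,0,3],0],[[0,0,0],[0,0,3],0],[[0,0,0],[0,0,3],0],[[0,0,0],[0,0,3],0],[[0,0,0],[0,0,0],0]]'
python3 st.py 623 97 66
```

```text
t: 6.07
ee_pos: [627.4, 98.1, 67.1]
orientation: [2.354, 2.072, 0.011]
ft_force: [-0.2, 0.3, 0.5]
width: 0.8
t 6.07 ee [627.4  98.1  67.1] F [-0.2  0.3  0.5] x [0.127 0.992 0.002] z [ 0.009  0.    -1.   ] w 0.8
shift [-1.7 -4.2  1.1]
```

Force rose, then fell to zero with the tip at 59 mm, so the flap snapped. Next is the left flap.

```bash
python3 -m handwheel '[[[0,0,0],[0,0,-15],0],[[0,0,0],[0,0,-15],0],[[0.009,0,0],[26,-22,0],0],[[0,0,0],[26,-22,0],0],[[0,0,0],[26,-22,0],0],[[0,0,0],[0,0,0],0],[[0,0,0],[0,0,5],0],[[0,0,0],[0,0,5],0],[[0,0,0],[0,0,0],0],[[0,0,0],[0,0,0],0]]'
python3 st.py 573 184 80
```

```text
t: 6.9
ee_pos: [572.9, 185.3, 87.1]
orientation: [2.361, 2.07, 0.009]
ft_force: [-0.3, 0.3, 0.7]
width: 0.7
t 6.9 ee [572.9 185.3  87.1] F [-0.3  0.3  0.7] x [0.131 0.991 0.003] z [ 0.005  0.003 -1.   ] w 0.7
shift [-1.3  0.2  7.1]
```

```bash
python3 -m handwheel '[[[0,0,0],[-1,0,5],0],[[0,0,0],[0,0,5],0],[[0,0,0],[0,0,4],0],[[0,0,0],[0,0,3],0],[[0,0,0],[0,0,3],0],[[0,0,0],[0,0,3],0],[[0,0,0],[0,0,3],0],[[0,0,0],[0,0,3],0],[[0,0,0],[0,0,3],0],[[0,0,0],[0,0,3],0]]'
python3 st.py 573 184 66
```

```text
t: 7.73
ee_pos: [575.8, 182.6, 65.7]
orientation: [-2.37, -2.059, -0.013]
ft_force: [-10.8, -1.5, 33.1]
width: 0.5
t 7.73 ee [575.8 182.6  65.7] F [-10.8  -1.5  33.1] x [0.139 0.99  0.007] z [ 0.005  0.007 -1.   ] w 0.5
shift [ 1.  -2.9 -0.3]
```

Bottomed at 57.7 mm with 33 N, so the left flap is shut. Front next.

```bash
python3 -m handwheel '[[[0,0,0],[0,0,-12],0],[[0,0,0],[0,0,-15],0],[[0.004,-0.007,0.01],[-26,-21,0],0],[[0,0,0],[-26,-21,0],0],[[0,0,0],[-26,-21,0],0],[[0,0,0],[0,0,0],0],[[0,0,0],[0,0,5],0],[[0,0,0],[0,0,0],0],[[0,0,0],[0,0,0],0],[[0,0,0],[0,0,0],0]]'
python3 st.py 503 112.5 80
```

```text
t: 8.57
ee_pos: [503.1, 111.4, 87.8]
orientation: [2.382, 2.044, 0.007]
ft_force: [0.5, 0.1, 0.2]
width: 0.7
t 8.57 ee [503.1 111.4  87.8] F [0.5 0.1 0.2] x [0.152 0.988 0.002] z [ 0.005  0.001 -1.   ] w 0.7
shift [ 1.1 -0.3  7.8]
```

```bash
python3 -m handwheel '[[[0,0,-0.02],[0,0,5],0],[[0,0,0],[0,0,5],0],[[0,0,0],[0,0,4],0],[[0,0,0],[0,0,3],0],[[0,0,0],[0,0,3],0],[[0,0,0],[0,0,3],0],[[0,0,0],[0,0,3],0],[[0,0,0],[0,0,3],0],[[0,0,0],[0,0,3],0],[[0,0,0],[0,0,2],0]]'
python3 st.py 503 112.5 66
```

```text
t: 9.4
ee_pos: [504.2, 113.1, 65.9]
orientation: [2.355, 2.077, 0.001]
ft_force: [-8.2, -2.6, 23.6]
width: 0.5
t 9.4 ee [504.2 113.1  65.9] F [-8.2 -2.6 23.6] x [ 0.125  0.992 -0.001] z [ 0.002 -0.001 -1.   ] w 0.5
shift [-0.8 -1.2 -0.1]
```

```bash
python3 -m handwheel '[[[0,0,0],[0,0,-12],0],[[0,0,0],[0,0,-15],0],[[0,0,0],[-27,19,0],0],[[0,0,0],[-27,19,0],0],[[0,0,0],[-26,19,0],0],[[0,0,0],[0,0,0],0],[[0,0,0],[0,0,5],0],[[0,0,0],[0,0,0],0],[[0,0,0],[0,0,0],0],[[0,0,0],[0,0,0],0]]'
python3 st.py 553 25.5 80
```

```text
t: 10.23
ee_pos: [554.2, 26.9, 87.6]
orientation: [2.347, 2.082, 0.006]
ft_force: [-0.6, 0.9, -0.3]
width: 0.4
t 10.23 ee [554.2  26.9  87.6] F [-0.6  0.9 -0.3] x [0.119 0.993 0.   ] z [ 0.006 -0.001 -1.   ] w 0.4
shift [-1.5 -1.1  7.6]
```

```bash
python3 -m handwheel '[[[0,0,0],[-1,-1,5],0],[[0,0,0],[0,0,5],0],[[0,0,0],[0,0,4],0],[[0,0,0],[0,0,3],0],[[0,0,0],[0,0,3],0],[[0,0,0],[0,0,3],0],[[0,0,0],[0,0,3],0],[[0,0,0],[0,0,3],0],[[0,0,0],[0,0,3],0],[[0,0,0],[0,0,2],0]]'
python3 st.py 553 25.5 66
```

```text
t: 11.07
ee_pos: [552.9, 28.0, 66.0]
orientation: [2.335, 2.09, 0.004]
ft_force: [-6.1, -3.1, 19.4]
width: 0.7
t 11.07 ee [552.9  28.   66. ] F [-6.1 -3.1 19.4] x [ 0.111  0.994 -0.003] z [ 0.007 -0.004 -1.   ] w 0.7
shift [-2.5  0.4 -0. ]
```

```bash
python3 -m handwheel '[[[0,0,0],[0,0,-15],0],[[0,0,0],[0,0,-30],0],[[0,0,0],[0,0,-35],0],[[0,0,0],[0,0,-35],0],[[0,0,0],[0,0,-35],0],[[0,0,0],[25,10,-10],0],[[0,0,0],[25,10,0],0],[[0,0,0],[25,10,0],0],[[0,0,0],[0,0,0],0],[[0,0,0],[0,0,0],0]]'
python3 - <<'E'
from h import *
for n in ["wrist","scene"]:
    p=ctrl.get_image(n); s=p["pixels"]
    c=s[80:290,150:430] if n=="wrist" else s[180:290,230:380]
    cv2.imwrite('pics/'+n+'2.png',cv2.resize(c[:,:,::-1],None,fx=2.7 if n=="wrist" else 5,fy=2.7 if n=="wrist" else 5,interpolation=cv2.INTER_CUBIC))
    for q in ["front_press","back_press","left_press","right_press","parts_box"]:
        print(n,q,[(round(d["score"],2),np.round(w(p,d["position"])).tolist()) for d in ctrl.spot_point(p,q)][:3])
E
python3 st.py
```

```text
t: 11.9
ee_pos: [588.6, 105.1, 232.1]
orientation: [2.336, 2.093, 0.005]
ft_force: [-0.2, -0.6, -0.3]
width: 0.6
wrist front_press [(0.69, [499.0, 113.0, 56.0]), (0.47, [563.0, 104.0, 1.0])]
wrist back_press [(0.58, [620.0, 99.0, 58.0])]
wrist left_press [(0.6, [569.0, 190.0, 55.0])]
wrist right_press [(0.72, [554.0, 30.0, 60.0])]
wrist parts_box [(0.84, [562.0, 104.0, 0.0])]
scene front_press [(0.68, [504.0, 111.0, 62.0]), (0.61, [358.0, 571.0, 66.0]), (0.58, [243.0, 262.0, 66.0])]
scene back_press [(0.92, [624.0, 99.0, 52.0]), (0.51, [252.0, 604.0, 62.0]), (0.47, [175.0, 357.0, 68.0])]
scene left_press [(0.63, [579.0, 180.0, 53.0]), (0.46, [147.0, 265.0, 61.0]), (0.38, [282.0, 514.0, 68.0])]
scene right_press [(0.73, [557.0, 27.0, 55.0]), (0.41, [337.0, 659.0, 63.0]), (0.23, [579.0, 184.0, 58.0])]
scene parts_box [(0.67, [565.0, 105.0, -1.0]), (0.63, [311.0, 587.0, -1.0]), (0.58, [210.0, 309.0, -1.0])]
t 12.5 ee [588.7 103.9 232.6] F [-0.1 -0.3 -0.4] x [ 0.112  0.994 -0.001] z [ 0.006 -0.002 -1.   ] w 0.4
```

View pics/wrist2.png

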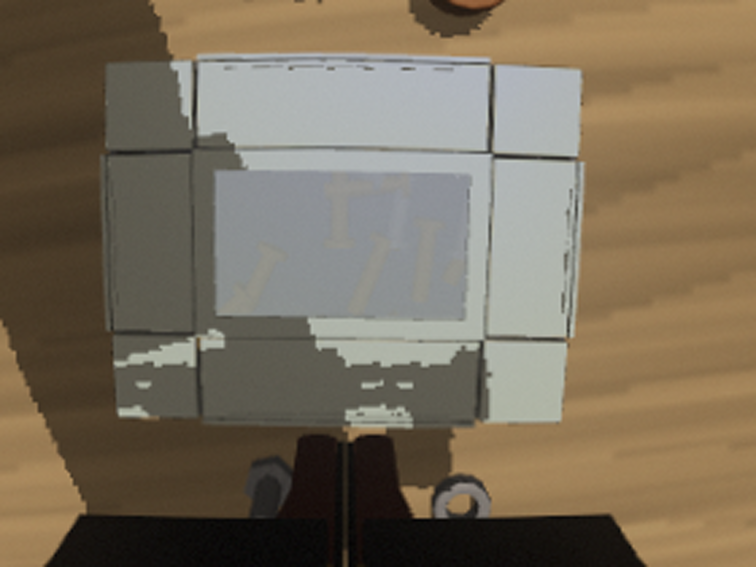

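View pics/scene2.png

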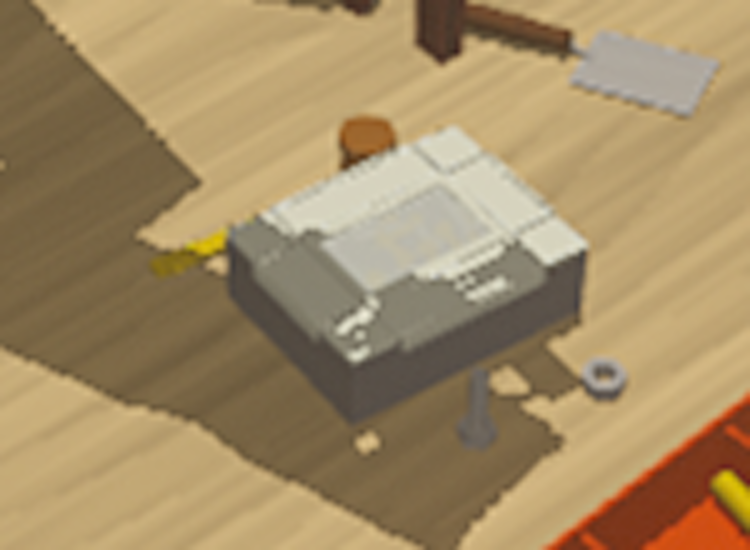

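Both pictures show all four flaps flush with the corners (scene crop edge (350,355)–(585,250) is straight). The box is still at about (563,105), and the bolt, nut, jar and pencil stand where they did. The hand is 170 mm above the lid, so I'm handing in.

```bash
python3 -c "
from workcell import ctrl
print(ctrl.close_job())"
```

```text
the job is handed in; nothing more can be done
None
```

I pressed all four rim sections of the farthest-right box shut with the closed fingertips (back, left, front, right) and handed the job in at about 12.5 s. No verdict came back.

- **Flaps:** On left, front and right the fingertips bottomed out at about 58 mm with 19–33 N. On the back flap I took no hard stop: the force rose to at least 6 N, then dropped to about 0 with the tip at 59 mm, which fits a snap. After lifting, the wrist and scene pictures showed all four flush with the corners. The networks put the press points at 52–62 mm, scattered around the shut height of 58 mm and down from about 66 mm.
- **Box and surroundings:** The box was still found at about (563, 105), within a few millimetres of the start. The bolt, nut, jar and pencil looked unmoved, but I checked this by eye only and did not re-measure them. The hand ended about 170 mm above the lid.
- **Disagreement:** Once the arm was over the target box, the top camera reported only the look-alikes, so I relied on the wrist and scene views.

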